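# Load a slide rack through the spring gate of a stainer

## Robot

A 6-joint arm with a two-finger parallel gripper is mounted at the origin on the work surface. World frame = base frame: x ahead of the robot, y to its left, z up, the work surface at z = 0. Lengths are in m, angles in rad, forces in N, time in s.
With the tool pointing down it reaches from about 0.275 to 0.75 m from the base axis. Payload 10.2 kg.
Tool frame: the origin (TCP) lies between the finger pads; the fingertips stand 17 mm ahead of it and the grasp point (between the pads) lies 2 mm behind it; z points along the fingers, y is the line along which they close (so a half turn about z gives the same grasp; the last joint's range is limited). The gripper opens to 85 mm and grips with 20 to 120 N. Pads are 22 mm wide; open, the fingers measure 114 mm over their backs; the gripper's body (76 mm by 85 mm) begins 54 mm behind the grasp point. The pads swing forward as they close: fully open they stand 13 mm farther back than shut.
Start: joints at [1.123, 0.313, 1.498, -0, 1.331, -0.223], TCP at [0.117, 0.512, 0.248] pointing down, gripper open.
Joint ranges: [-2.94, 2.94], [-0.97, 2.17], [0.19, 2.56], [-1.23, 4.37], [0.02, 3.11], [-2.88, 2.88]. Speed limits (rad/s): [2.39, 2.39, 3.01, 3.14, 3.14, 3.14].

## Interface

Orientations are given as a unit quaternion [w, x, y, z].
In Python, from workcell import arm gives the robot as it stands.
- The arm moves only by the tool drive_tool, never from a script. Its argument "commands" is a list of rows, each a list of 2 entries, a list of its own where there are three numbers: the shift along the tool's x, y, z in mm, then the turn, a rotation vector about the tool's x, y, z in rad. A call has 1 to 8 rows; each row is the pose to reach, as a shift and turn from the pose commanded when the call began, along the tool's axes at that moment; what a row does not reach only later rows make up. A row lasts 1/8 s, in which the tool goes at most 62.5 mm and 10.7 degrees, less where a joint would pass 70% of its speed; a pose out of reach is approached as far as the arm can. A call with a gripper value outside its range is refused whole. "jaw" is the closure, from 0 (fully open) to 1 (shut), set as the call begins (left out, the last holds). The fingers move at their own pace and stop on an object; "grip_force" is the grip in N (left out, the last holds). Time passes only in rows, so rows that repeat a pose let the fingers close. It gives the time, the measured TCP pose, the force, the opening and the grip force at its end, in the units of the state.
- arm.observe(): the state, without advancing time (a new reading comes with each control period).
- arm.read_camera(name): name is "scene" or "top"; returns a dict with "image" (480x640x3 uint8, red, green, blue), "fx", "fy", "cx", "cy" (pixels), "xyz" and "rotation" of the camera in the world. Camera axes: x right, y down, z forward; pixel columns grow to the right and rows downward; lengths in m; the calibration is good to about 2 mm. A picture is of the moment at which its call begins. There is no depth.
- arm.sign_off(): hands the job in; it is judged then, once.
The state is a dict: "clock": time; "qpos": joint angles; "joint_vel": joint speeds; "joint_efforts": joint torques, N m; "ee_pos": TCP position; "tcp_rot": TCP orientation; "wrist_force": force on the tool from outside, world axes, zero at the start; "moment": the same for the moment, N m; "width": opening from 0.0 (shut) to 1.0 (fully open); "grasp_force": force on a finger pad.
Only numpy, scipy, OpenCV 4.12 (cv2) and the standard library are available. Lean on these libraries where they do the work, as an engineer would, in place of code of your own. Each camera call takes 0.05 s, during which the arm holds its last target. There are 200 camera calls.

## Task

Load the slide rack that stands in the chute into the stainer: with one fingertip press the long steel paddle beside the chute down to its stop, so that the gate sinks into the chute floor, and keep it down while you push the rack along the chute over the sunken gate with the other fingertip, until it is fully home against the stop at the end of the chute. The gate must stay clear of the rack all the way; once the rack is home and past it, let the paddle up so that the gate springs shut behind the rack, and take the hand away. Only push: do not pick anything up, and leave the other things on the bench where they are.

Things in the scene. Friction and masses are not known exactly. Their poses are not given: they have to be found in the camera images.
- chute: fixed white and aluminium chute. Origin: on the bench, under the gate, on the centre line; x = direction of travel, y = towards the paddle, z up. Channel floor level, 45 mm above the bench, from x = -175 mm (open end) to the end stop; 54 mm wide inside, side walls 5 mm thick, 18 mm above the floor. The gate rises at x = 0
- end_stop (a point): foot of the rubber end stop, on the channel floor: x = 98.5 mm in the chute frame. Behind it is the stainer's white inlet block, 85 mm tall, at x = 100 to 200, y = -55 to 95 mm
- gate_hinge (a point): on the hinge axis, under the centre line: x = 92 mm, 35 mm above the bench; the axis runs across the chute (its y)
- gate (a joint): rocker gate angle, rad (paddle and gate plate are one steel piece): 0 = shut, plate 12 mm above the channel floor; 0.20 = paddle fully down on its stop, plate 8 mm below the floor; above 0.13 the plate is wholly below the floor. Sprung: it rises to shut when let go. Pressing it to the stop takes about 3 N at the paddle's free end, 6 N beside the gate
- paddle_end (a point): middle of the top edge of the paddle's free (upstream) end. Paddle: flat steel plate 5 mm thick along the outside of the chute, y = 39 to 89 mm, x = -142 to 83 mm in the chute frame. Fully down it is level, top 55 mm above the bench (10 mm above the channel floor), so two level fingertips can press it and push the rack at once; shut, its end is 100 mm above the bench
- gate_top (a point): middle of the top edge of the gate plate, 4 mm thick, spanning the channel's width
- rack: blue slide rack in the chute, upstream of the gate: 80 mm long (its x, along the travel), 50 mm wide, end plates 22 mm high, slides up to 32 mm; 0.14 to 0.28 kg. Origin: centre of its underside. Home, its front face is on the end stop: origin at about x = 58 mm in the chute frame, rear face 18 mm past the gate
- rack_rear (a point): middle of the rack's rear face (the face to push), 40 mm behind its origin, 11 mm above its underside
- spare_rack: a second rack of the same make as the one in the chute (80 x 50 x 32 mm), standing on the bench beside the chute on the side away from the paddle. Bystander. Origin: centre of underside
- jar: amber jar, 40 mm across, 55 mm tall, on the bench beside the chute, side away from the paddle. Bystander. Origin: centre of underside
- vial: clear vial, 26 mm across, 50 mm tall, on the bench beyond the paddle. Bystander. Origin: centre of underside
- dish: round glass dish, 90 mm across, 15 mm high. Bystander. Origin: centre of underside
- paintbrush: fine brush, 170 mm long, 8 mm thick, lying on the bench. Bystander. Origin: under its middle
- wellplate: clear six-well plate 85 x 127 x 20 mm. Bystander. Origin: centre of underside
- slide_box: large blue slide box 150 x 200 mm, 50 mm high with its slides. Bystander. Origin: centre of underside
There are look-alikes about, which are no part of the job. Leave any red look-alike of the rack alone.

How it is judged:
On the way, in this order (a step that is already met when the one before it is completed fails the run):
1. a fingertip holds the paddle down, the gate wholly sunk, with the rack still short of the gate (value of joint gate above 0.13 rad and contact force between the fingers and gate above 0.5 N and x of rack in the frame of chute below -0.043 m), for 0.1 s.
2. the rack is over the sunken gate while the fingertip still holds the paddle down (value of joint gate above 0.13 rad and contact force between the fingers and gate above 0.5 N and x of rack in the frame of chute between 0 and 0.035 m), for 0.1 s.
At the end, for the whole second after the job is handed in: the rack lies flat in the chute with its front within 5 mm of the end stop, at rest, and the gate has sprung shut behind it (joint under 0.03 rad) (x of rack in the frame of chute above 0.053 m and y of rack in the frame of chute between -0.008 and 0.008 m and z of rack in the frame of chute between 0.04 and 0.05 m and angle between the x axis of rack and the x axis of chute, either way round below 0.12 rad and value of joint gate below 0.03 rad and linear speed of rack below 0.02 m/s); the robot touches nothing.
It fails at once if the gate touches the rack (over 1 N) (contact force between gate and rack above 1 N).
It fails at once if the rack is lifted more than 10 mm off the chute floor, or tipped (z of rack in the frame of chute above 0.055 m or angle between rack's own z axis and vertical above 0.2 rad).
It fails at once if a bystander is shifted more than 20 mm (distance of any of spare_rack, jar, vial, dish, paintbrush, wellplate, slide_box from where it was at the start of the episode above 0.02 m).
It also fails if it takes over 48 s, if anything falls off the work surface, if the arm or the gripper's body presses on something with over 40 N, if the wrist force passes 120 N, or if a joint passes its speed limit or range.

## Working session

There is one attempt and no reset: what is moved stays moved. The work goes in short steps, Python scripts to look and compute and a tool call to move; the robot and the scene stay as the last step left them, time stands still between calls to the robot, and variables do not carry over. Pictures are saved under pics/ and viewed, at most 10 in all, crops included, and the job is handed in when it is done.

Besides the shell and the picture viewer there is one more tool, called after "Call:" as a command line: name --argument value ..., lists and objects as JSON in quotes. drive_tool: Moves the arm, as the interface text tells. Its arguments: {"type":"object","properties":{"commands":{"type":"array"},"jaw":{"type":"number"},"grip_force":{"type":"number"}},"required":["commands"]}

```bash
mkdir -p pics; python3 - <<'E'
from workcell import arm
import cv2
s=arm.observe(); print(s)
for n in("scene","top"):
    c=arm.read_camera(n); cv2.imwrite(f"pics/{n}0.png",c["image"][:,:,::-1]); print(n,{k:c[k] for k in c if k!="image"})
E
```

```text
{'clock': 0.0, 'qpos': array([ 1.12260290e+00,  3.13467574e-01,  1.49843178e+00, -2.97214345e-05,
        1.33100426e+00, -2.23414555e-01]), 'joint_vel': array([-0.00097305,  0.00089383,  0.00038271,  0.00190197,  0.00028409,
        0.00121005]), 'joint_efforts': array([ 4.01034722e-04, -4.12276375e+01, -2.59736878e+01, -2.37507993e-04,
        4.29557695e-03,  3.76646631e-05]), 'ee_pos': array([0.11693929, 0.51156933, 0.24772807]), 'tcp_rot': array([-2.02372164e-04,  1.12149438e-01,  9.93691136e-01, -6.23624624e-04]), 'wrist_force': array([0.54336001, 0.03760686, 0.24823355]), 'moment': array([-0.01569173, -0.03394907,  0.00725108]), 'grasp_force': 0.0, 'width': 0.9953240838948526}
scene {'fx': 444.8586894950732, 'fy': 444.8586894950732, 'cx': 318.16979149992716, 'cy': 232.4829866016646, 'xyz': array([ 0.93017725, -0.52342396,  0.87871144]), 'rotation': array([-0.30072968,  0.88541721,  0.33772045, -0.10743801])}
top {'fx': 433.52185541886934, 'fy': 433.52185541886934, 'cx': 311.0852486587973, 'cy': 242.42764868201323, 'xyz': array([ 0.34594555, -0.06043293,  1.09980915]), 'rotation': array([-0.07407387,  0.73666298, -0.66836925,  0.07157687])}
```

View pics/top0.png

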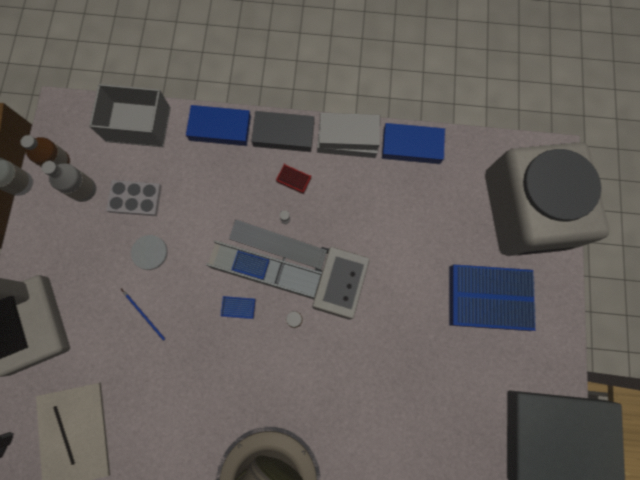

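View pics/scene0.png

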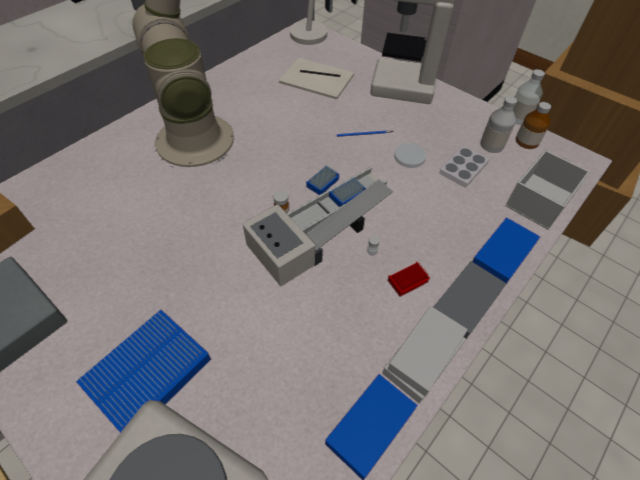

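Top view: the chute runs left to right from the open end (212,258) to the inlet block (340,283), with the paddle above it, from (235,230) to (328,260). There are three candidates for the rack:
- Blue at (250,264): inside the channel and upstream of the gate, so this is the rack.
- Blue at (238,307): on the bench, the spare.
- Red at (293,178): the look-alike.

I'll confirm this in one crop.

```bash
python3 - <<'E'
import cv2
im=cv2.imread("pics/top0.png")[205:335,195:385]
cv2.imwrite("pics/crop0.png",cv2.resize(im,None,fx=4,fy=4,interpolation=cv2.INTER_CUBIC))
E
```

```text
(no output)
```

View pics/crop0.png

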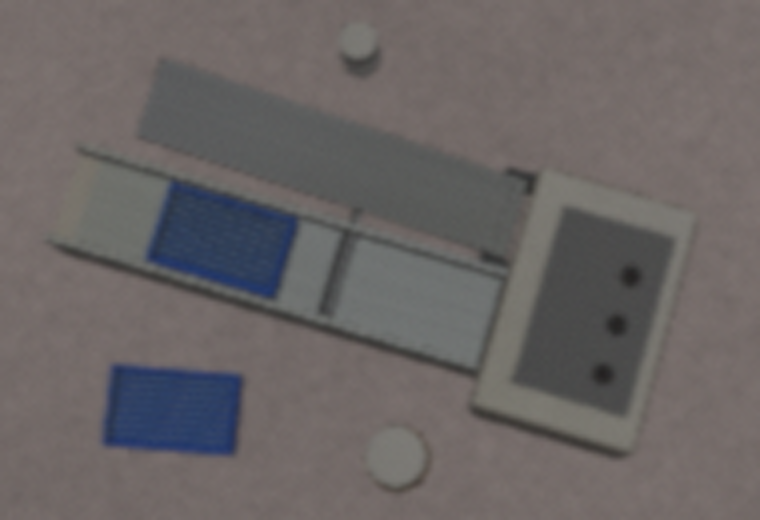

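Confirmed: the blue rack at crop (222,240) is in the channel, upstream of the gate line at (342,262). The spare is at (172,408) and the jar at (397,457). Next I fit the chute frame from known points.

```bash
cat > h.py <<'E'
import numpy as np
from scipy.spatial.transform import Rotation as R
def rot(q): return R.from_quat(q,scalar_first=True)
def ray(c,uv,z):
    uv=np.atleast_2d(uv); d=np.c_[(uv[:,0]-c["cx"])/c["fx"],(uv[:,1]-c["cy"])/c["fy"],np.ones(len(uv))]
    d=rot(c["rotation"]).apply(d); o=np.array(c["xyz"])
    return (o+d*((np.asarray(z)-o[2])/d[:,2])[:,None])[:,:2]
E
python3 - <<'E'
from h import *
from workcell import arm
c=arm.read_camera("top")
f=lambda p:(np.array(p,float)+.5)/4-.5+[195,205]
P=[(545,170),(694,212),(632,455),(472,408),(80,148),(50,240),(357,212),(327,313),(160,57),(138,137)]
C=np.array([(100,95,85),(200,95,85),(200,-55,85),(100,-55,85),(-175,32,63),(-175,-32,63),(0,27,57),(0,-27,57),(-142,89,100),(-142,39,100)])/1e3
W=ray(c,f(P),C[:,2]); A=C[:,:2]
a,w=A-A.mean(0),W-W.mean(0)
th=np.arctan2((a[:,0]*w[:,1]-a[:,1]*w[:,0]).sum(),(a*w).sum())
Rm=np.array([[np.cos(th),-np.sin(th)],[np.sin(th),np.cos(th)]]); t=W.mean(0)-Rm@A.mean(0)
print("th",th,"t",t); print("res mm",((W-t)@Rm-A)*1e3)
r=ray(c,f([(172,182),(150,260),(297,220),(275,297)]),.07); print("rack chute",(r-t)@Rm*1e3)
for n,p,z in(("vial",(359,42),.05),("jar",(397,457),.055),("spare",(172,408),.03)): print(n,(ray(c,f(p),[z])-t)@Rm*1e3)
np.savez("chute.npz",th=th,t=t)
s=arm.observe(); Rt=rot(s["tcp_rot"]).as_matrix(); print("tool axes",Rt)
E
```

```text
th -1.7666432710461193 t [0.48106153 0.02206072]
res mm [[ 7.87162466e-01 -3.54289509e+00]
 [-7.35729069e+00 -2.34233515e+00]
 [-4.32409257e+00 -7.79357148e-03]
 [-4.64865382e-01 -9.07642890e-01]
 [ 1.35735588e-01 -5.03430088e+00]
 [ 1.65528152e+00  1.46002131e-01]
 [-1.85122557e+00  1.19489678e+01]
 [-6.02769290e-01  1.87190945e+00]
 [ 4.34694012e+00 -1.11636598e+00]
 [ 7.67512381e+00 -1.01554583e+00]]
rack chute [[-112.90268528   22.23858223]
 [-110.22409695  -26.56519625]
 [ -33.55152608   21.92505122]
 [ -31.80887943  -26.10992003]]
vial [[-33.84245643 143.39412471]]
jar [[ 64.97054105 -94.56430942]]
spare [[ -76.30622293 -105.49004189]]
tool axes [[-9.74832149e-01  2.22939642e-01 -4.43804472e-04]
 [ 2.22939960e-01  9.74831775e-01 -8.86141753e-04]
 [ 2.35078576e-04 -9.62781221e-04 -9.99999509e-01]]
```

Call:
drive_tool --commands '[[[-491,-268,0],[0,0,1.692]],[[-491,-268,0],[0,0,1.692]],[[-491,-268,0],[0,0,1.692]],[[-491,-268,0],[0,0,1.692]],[[-491,-268,0],[0,0,1.692]],[[-491,-268,0],[0,0,1.692]],[[-491,-268,0],[0,0,1.692]],[[-491,-268,0],[0,0,1.692]]]' --jaw 0.39

```text
clock: 1.15
ee_pos: [0.4928, 0.1788, 0.2482]
tcp_rot: [-0.0, 0.761, 0.648, -0.0]
wrist_force: [0.5, 1.3, 0.4]
width: 0.61
grasp_force: 0.0
```

```bash
cat >> h.py <<'E'
th=-1.7666; t=np.array([.4798,.0223])
Rm=np.array([[np.cos(th),-np.sin(th)],[np.sin(th),np.cos(th)]])
def rel(s,xc,yc,z,dyaw=.15):
    """move to chute x,y (mm), TCP z (mm): shift in tool axes and turn about tool z; tells present chute pose"""
    Q=rot(s["tcp_rot"]); Y=Q.apply([0,1,0]); p=np.array(s["ee_pos"])
    print("now chute",(Rm.T@(p[:2]-t)*1e3).round(1),"z",p[2]*1e3)
    d=np.r_[t+Rm@np.array([xc,yc])/1e3,z/1e3]-p
    yaw=np.arctan2(Y[1],Y[0]); want=th+np.pi/2-dyaw
    print("shift",(Q.inv().apply(d)*1e3).round(1),"turn z",round(yaw-want,3),"z axis",Q.apply([0,0,1]).round(3))
E
python3 -c "
from h import *;from workcell import arm
rel(arm.observe(),-127,32,160)"
```

```text
now chute [-156.   -17.7] z 248.22261234126978
shift [-30.7  48.7  88.2] turn z 0.185 z axis [-0.  0. -1.]
```

Call:
drive_tool --commands '[[[-31,49,30],[0,0,0.18]],[[-31,49,88],[0,0,0.185]],[[-31,49,88],[0,0,0.185]],[[-31,49,88],[0,0,0.185]],[[-31,49,88],[0,0,0.185]]]'

```text
clock: 1.78
ee_pos: [0.5358, 0.1429, 0.1628]
tcp_rot: [0.001, 0.816, 0.578, 0.002]
wrist_force: [0.4, 0.5, -0.3]
width: 0.606
grasp_force: 0.0
```

```bash
python3 - <<'E'
from h import *;from workcell import arm
import cv2
rel(arm.observe(),-127,32,125)
for n,r in (("top",(160,320,180,380)),("scene",(100,260,250,450))):
    c=arm.read_camera(n)["image"][r[0]:r[1],r[2]:r[3],::-1]
    cv2.imwrite(f"pics/{n}1.png",cv2.resize(c,None,fx=3.7,fy=3.7,interpolation=cv2.INTER_CUBIC))
E
```

```text
now chute [-129.2   31.5] z 162.78558515182024
shift [-2.2  0.7 37.8] turn z 0.008 z axis [ 0.004  0.    -1.   ]
```

View pics/top1.png

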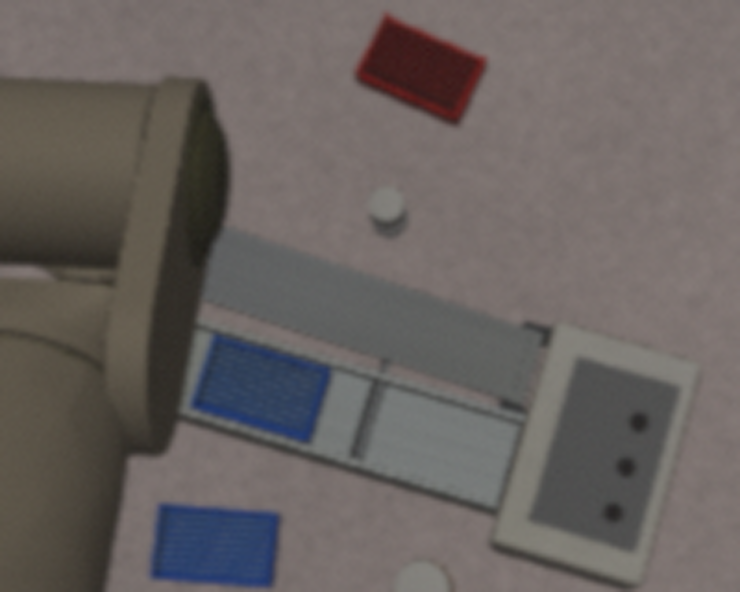

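View pics/scene1.png

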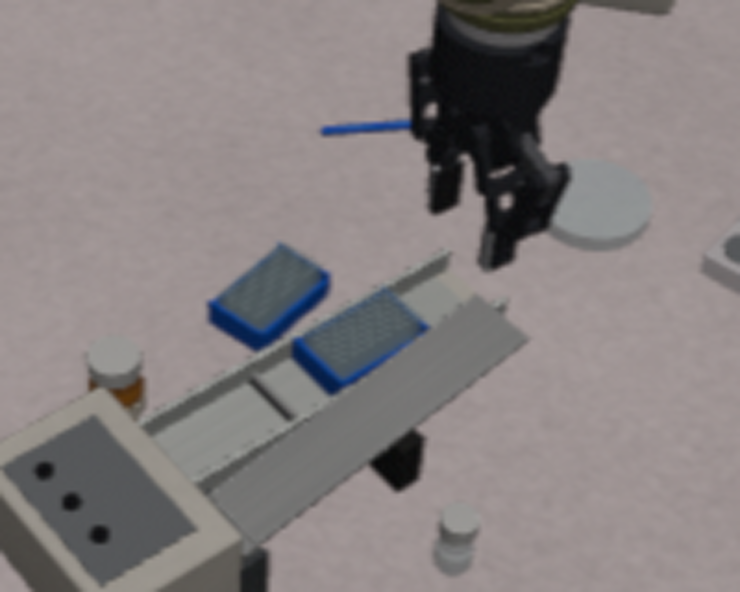

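The scene crop shows the two fingertips, dark, at (440,207) and (495,264). The paddle is still up, and the rack is in the channel with clear space behind it. I'll check the tip positions by casting rays.

```bash
python3 -c "
from h import *;from workcell import arm
c=arm.read_camera('scene')
for z in(.145,.155): print((ray(c,np.array([(440,207),(495,264)])/3.7+[250,100],[z,z])-t)@Rm*1e3)
p=np.array([(428,327),(335,392),(528,340),(473,295)])/3.7+[250,100]
print('rack rear/front corner(67), paddle end corners (100,100)',(ray(c,p,[.067,.045,.1,.1])-t)@Rm*1e3)
rel(arm.observe(),-127,32,125)"
```

```text
[[-133.91693329   -0.45696056]
 [-127.556564     59.06405241]]
[[-125.990249      7.01738813]
 [-119.71656732   65.72716919]]
rack rear/front corner(67), paddle end corners (100,100) [[-112.28061524   24.28265282]
 [ -38.80557331   17.63637318]
 [-133.60801281   92.38994725]
 [-131.93985817   41.61858604]]
now chute [-128.9   31.1] z 161.62478457737998
shift [-1.7  1.1 36.6] turn z 0.008 z axis [ 0.002  0.    -1.   ]
```

Call:
drive_tool --commands '[[[-2,1,25],[0,0,0]],[[-2,1,45],[0,0,0]],[[-2,1,55],[0,0,0]],[[-2,1,65],[0,0,0]],[[-2,1,75],[0,0,0]],[[-2,1,80],[0,0,0]],[[-2,1,80],[0,0,0]],[[-2,1,80],[0,0,0]]]'

```text
clock: 2.92
ee_pos: [0.5354, 0.14, 0.0805]
tcp_rot: [0.0, 0.816, 0.578, -0.0]
wrist_force: [0.1, -0.7, 1.9]
width: 0.609
grasp_force: 1.0
```

```bash
python3 -c "
from h import *;from workcell import arm
rel(arm.observe(),-127,32,72)"
```

```text
now chute [-126.3   31.7] z 80.52832547512686
shift [0.8 0.2 8.5] turn z 0.007 z axis [ 0. -0. -1.]
```

Call:
drive_tool --commands '[[[0,0,2],[0,0,0]],[[0,0,4],[0,0,0]],[[0,0,6],[0,0,0]],[[0,0,7],[0,0,0]],[[0,0,7],[0,0,0]]]'

```text
clock: 3.55
ee_pos: [0.5355, 0.1401, 0.0733]
tcp_rot: [0.0, 0.816, 0.578, 0.0]
wrist_force: [1.2, 1.9, 2.8]
width: 0.615
grasp_force: 1.2
```

Call:
drive_tool --commands '[[[0,0,1],[0,0,0]],[[0,0,2],[0,0,0]],[[0,0,3],[0,0,0]],[[0,0,3],[0,0,0]]]'

```text
clock: 4.05
ee_pos: [0.5355, 0.14, 0.0702]
tcp_rot: [0.0, 0.816, 0.578, 0.0]
wrist_force: [1.6, 1.4, 2.4]
width: 0.61
grasp_force: 1.2
```

Call:
drive_tool --commands '[[[0,0,1],[0,0,0]],[[0,0,2],[0,0,0]],[[0,0,2],[0,0,0]],[[0,0,2],[0,0,0]]]'

```text
clock: 4.55
ee_pos: [0.5355, 0.1401, 0.0684]
tcp_rot: [0.0, 0.816, 0.578, 0.0]
wrist_force: [0.7, 2.0, 4.8]
width: 0.61
grasp_force: 2.2
```

Call:
drive_tool --commands '[[[0,0,1],[0,0,0]],[[0,0,1],[0,0,0]],[[0,0,1],[0,0,0]]]'

```text
clock: 4.92
ee_pos: [0.5355, 0.1401, 0.0678]
tcp_rot: [0.0, 0.816, 0.578, 0.0]
wrist_force: [-1.6, 2.3, 9.9]
width: 0.608
grasp_force: 4.5
```

```bash
python3 - <<'E'
from h import *;from workcell import arm
import cv2
s=arm.observe(); print(s["wrist_force"]); rel(s,-90,32,67)
c=arm.read_camera("scene")["image"][100:260,250:450,::-1]
cv2.imwrite("pics/scene2.png",cv2.resize(c,None,fx=3.7,fy=3.7,interpolation=cv2.INTER_CUBIC))
E
```

```text
[-1.56461321  2.32300056  9.87158613]
now chute [-126.4   31.8] z 67.83777253016858
shift [-36.    5.4   0.8] turn z 0.007 z axis [ 0.001 -0.    -1.   ]
```

View pics/scene2.png

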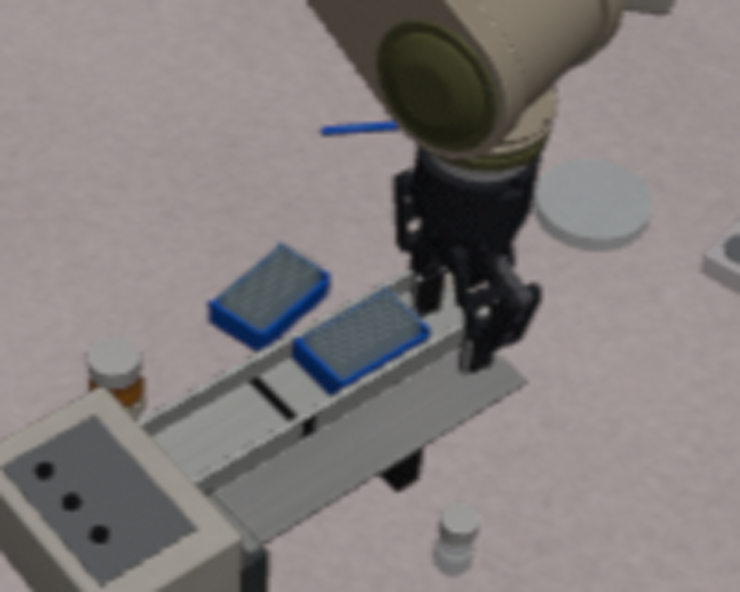

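The paddle is level on its stop, the gate has sunk to a dark slot at (275,397), and one finger is behind the rack at (428,295). Next I push.

Call:
drive_tool --commands '[[[-5,0.7,0],[0,0,0]],[[-10,1.4,0],[0,0,0]],[[-15,2.1,0],[0,0,0]],[[-20,2.9,0],[0,0,0]],[[-25,3.6,0],[0,0,0]],[[-30,4.3,0],[0,0,0]],[[-35,5,0],[0,0,0]],[[-40,5.7,0],[0,0,0]]]'

```text
clock: 5.98
ee_pos: [0.5283, 0.101, 0.0681]
tcp_rot: [0.0, 0.816, 0.578, 0.002]
wrist_force: [1.0, 7.6, 7.9]
width: 0.612
grasp_force: 5.0
```

```bash
python3 - <<'E'
from h import *;from workcell import arm
rel(arm.observe(),-46,32,67)
E
```

```text
now chute [-86.7  32.2] z 68.11527241562852
shift [-40.3   5.6   1. ] turn z 0.007 z axis [ 0.003  0.001 -1.   ]
```

Call:
drive_tool --commands '[[[-5,0.7,0.3],[0,0,0]],[[-10,1.4,0.3],[0,0,0]],[[-15,2.1,0.3],[0,0,0]],[[-20,2.8,0.5],[0,0,0]],[[-25,3.5,0.5],[0,0,0]],[[-30,4.2,0.5],[0,0,0]],[[-35,4.9,0.5],[0,0,0]],[[-40,5.6,0.5],[0,0,0]]]'

```text
clock: 6.98
ee_pos: [0.5207, 0.0617, 0.0681]
tcp_rot: [0.001, 0.816, 0.578, 0.002]
wrist_force: [2.2, 9.9, 12.1]
width: 0.608
grasp_force: 6.8
```

```bash
python3 - <<'E'
from h import *;from workcell import arm
import cv2
rel(arm.observe(),-6,32,67)
c=arm.read_camera("scene")["image"][100:260,250:450,::-1]
cv2.imwrite("pics/scene3.png",cv2.resize(c,None,fx=3.7,fy=3.7,interpolation=cv2.INTER_CUBIC))
E
```

```text
now chute [-46.6  32.5] z 68.06132042325616
shift [-40.2   5.3   1. ] turn z 0.007 z axis [ 0.004  0.001 -1.   ]
```

View pics/scene3.png

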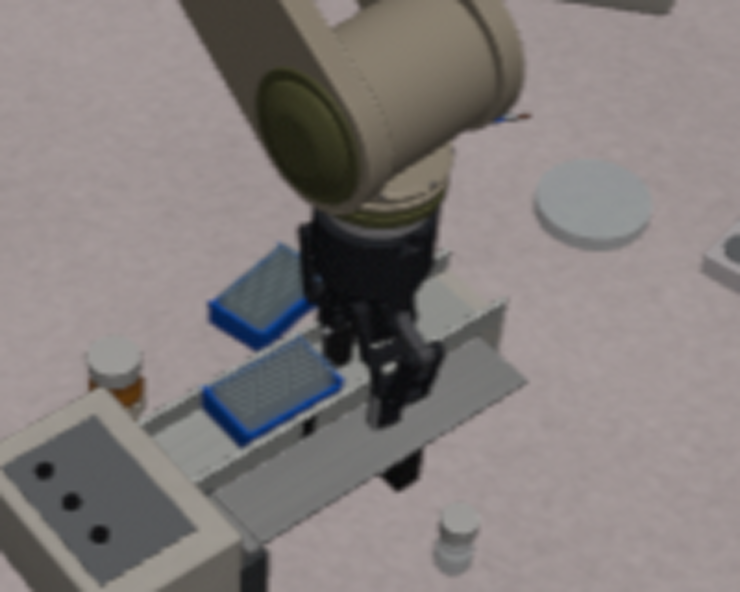

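The rack, at (275,388), is over the sunken gate and the paddle is still down. Next push.

Call:
drive_tool --commands '[[[-5,0.7,0.2],[0,0,0]],[[-10,1.3,0.3],[0,0,0]],[[-15,2,0.3],[0,0,0]],[[-20,2.6,0.3],[0,0,0]],[[-25,3.2,0.3],[0,0,0]],[[-30,3.9,0.3],[0,0,0]],[[-35,4.5,0.3],[0,0,0]],[[-40,5.2,0.3],[0,0,0]]]'

```text
clock: 8.02
ee_pos: [0.5126, 0.0223, 0.0681]
tcp_rot: [0.001, 0.816, 0.578, 0.002]
wrist_force: [1.8, 11.8, 16.9]
width: 0.611
grasp_force: 8.6
```

```bash
python3 - <<'E'
from h import *;from workcell import arm
rel(arm.observe(),4,32,67)
E
```

```text
now chute [-6.4 32.2] z 68.09546211645839
shift [-10.3   1.3   1.1] turn z 0.007 z axis [ 0.005  0.001 -1.   ]
```

Call:
drive_tool --commands '[[[-2,0.3,0],[0,0,0]],[[-4,0.5,0],[0,0,0]],[[-6,0.8,0],[0,0,0]],[[-8,1,0],[0,0,0]],[[-10,1.3,0],[0,0,0]],[[-12,1.6,0],[0,0,0]],[[-12,1.6,0],[0,0,0]]]'

```text
clock: 8.9
ee_pos: [0.5101, 0.0103, 0.0681]
tcp_rot: [0.001, 0.816, 0.578, 0.002]
wrist_force: [1.1, 10.1, 16.1]
width: 0.61
grasp_force: 8.6
```

```bash
python3 - <<'E'
from h import *;from workcell import arm
rel(arm.observe(),10,32,67)
E
```

```text
now chute [ 5.9 32.1] z 68.1472611028678
shift [-4.1  0.5  1.1] turn z 0.007 z axis [ 0.005  0.001 -1.   ]
```

Call:
drive_tool --commands '[[[-1,0.1,0],[0,0,0]],[[-2,0.3,0],[0,0,0]],[[-3,0.4,0],[0,0,0]],[[-4,0.5,0],[0,0,0]],[[-4,0.5,0],[0,0,0]]]'

```text
clock: 9.52
ee_pos: [0.5095, 0.008, 0.0682]
tcp_rot: [0.0, 0.817, 0.577, 0.003]
wrist_force: [3.7, 21.7, 16.3]
width: 0.61
grasp_force: 14.9
```

Call:
drive_tool --commands '[[[-1,0.1,0],[0,0,0]],[[-1,0.1,0],[0,0,0]]]'

```text
clock: 9.78
ee_pos: [0.5093, 0.0078, 0.0682]
tcp_rot: [-0.0, 0.817, 0.577, 0.004]
wrist_force: [6.5, 26.1, 15.9]
width: 0.615
grasp_force: 17.9
```

```bash
python3 - <<'E'
from h import *;from workcell import arm
import cv2
rel(arm.observe(),10,32,67)
a=arm.read_camera("scene")["image"][170:250,250:350,::-1]
b=arm.read_camera("top")["image"][230:310,260:360,::-1]
z=lambda c:cv2.resize(c,None,fx=4,fy=6,interpolation=cv2.INTER_CUBIC)
cv2.imwrite("pics/home.png",np.hstack([z(a),z(b)]))
E
```

```text
now chute [ 8.5 31.8] z 68.19558472447827
shift [-1.5  0.4  1.2] turn z 0.005 z axis [ 0.006  0.005 -1.   ]
```

View pics/home.png

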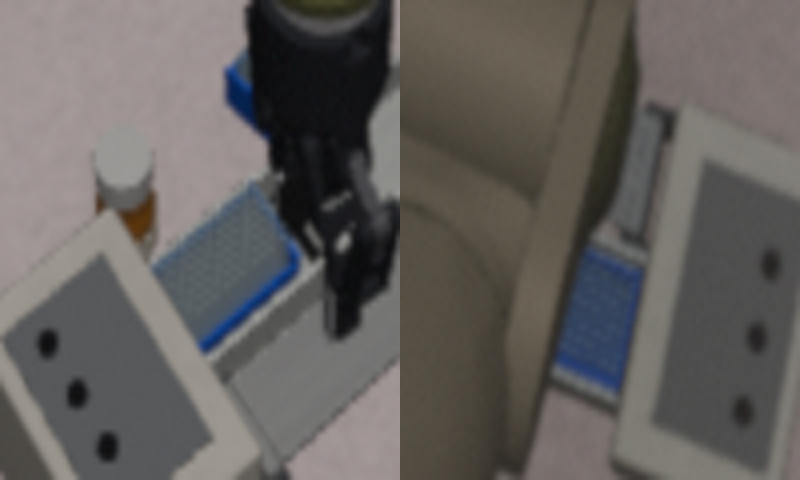

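The rack is home: the right half of the crop shows its front edge at (635,330) against the block, and the push force has risen. I'll back off slightly, then lift straight up.

Call:
drive_tool --commands '[[[4,-0.5,0],[0,0,0]],[[8,-1,0],[0,0,0]],[[9,-1.2,0],[0,0,0]],[[9,-1.2,-10],[0,0,0]],[[9,-1.2,-25],[0,0,0]],[[9,-1.2,-50],[0,0,0]],[[9,-1.2,-90],[0,0,0]],[[9,-1.2,-130],[0,0,0]]]'

```text
clock: 10.88
ee_pos: [0.5087, 0.0138, 0.1977]
tcp_rot: [-0.001, 0.816, 0.578, -0.001]
wrist_force: [1.0, -0.6, 0.9]
width: 0.614
grasp_force: 0.0
```

Call:
drive_tool --commands '[[[60,0,-10],[0,0,0]],[[120,0,-20],[0,0,0]],[[180,0,-20],[0,0,0]],[[240,0,-20],[0,0,0]],[[260,0,-20],[0,0,0]],[[260,0,-20],[0,0,0]],[[260,0,-20],[0,0,0]]]'

```text
clock: 11.75
ee_pos: [0.5955, 0.2578, 0.2165]
tcp_rot: [-0.0, 0.816, 0.577, -0.0]
wrist_force: [0.1, -0.4, -0.2]
width: 0.613
grasp_force: 0.0
```

```bash
python3 - <<'E'
from h import *;from workcell import arm
import cv2
rel(arm.observe(),10,32,67)
b=arm.read_camera("top")["image"][205:335,195:385,::-1]
cv2.imwrite("pics/end.png",cv2.resize(b,None,fx=4,fy=4,interpolation=cv2.INTER_CUBIC))
E
```

```text
now chute [-253.5   67.7] z 216.50068294124623
shift [-265.8    2.6  149.7] turn z 0.006 z axis [-0.001 -0.    -1.   ]
```

View pics/end.png

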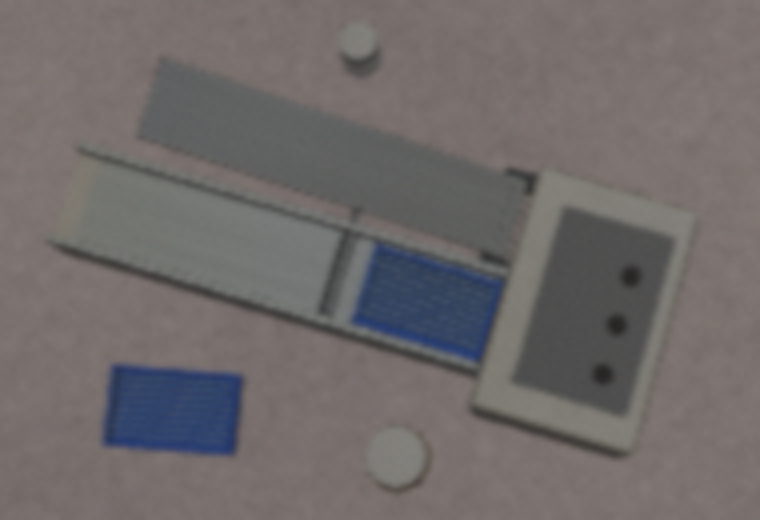

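The rack, at (430,303), is against the end stop. The gate at (340,265) is shut behind it, the paddle is back up, and the bystanders haven't moved.

```bash
python3 -c "
from workcell import arm
print(arm.sign_off())"
```

```text
the job is handed in; nothing more can be done
None
```

I pushed the rack home against the end stop, the gate sprang shut behind it, the hand is clear, and the job is handed in; the sign-off returned no verdict.

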